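Zero, start and set the dust extractor's speed selector

TASK

The dust extractor's controller on the table only starts from zero. With a fingertip push its selector lever back anticlockwise to the zero stop, press the round start button fully down and let it come up again, then push the lever clockwise exactly four clicks and leave it there. Never press the button while the selector is off zero, and leave the tape measure, sanding block and masking tape where they lie: nothing is to be picked up or pushed about.

Things in the scene. Friction and masses are not known exactly. Their poses are not given: they have to be found in the camera images.
- controller: Fixed grey desk controller with a flat metal panel, 200 mm (its x) by 260 mm (its y) by 58 mm high; origin at the centre of its underside, z up, its -x side faces the robot at yaw 0. It carries the selector and the start button. Seven dark marks lie 70 mm from the selector's axis, 30 degrees apart: a round dot (zero) in the +y direction, then clockwise six bars, the third in the +x direction.
- selector_axis (a point): Point on the panel's surface, on the selector's upright turning axis; at controller x = -20, y = +40, z = 58 mm. A hub of 17 mm radius and 31 mm height turns about it.
- lever_push (a point): Point inside the selector's black lever, 45 mm out from the axis, 20 mm above the panel, half-way across. The lever is a level bar that reaches 60 mm from the axis, 13 mm wide, underside 10 mm and top 30 mm above the panel, with a white line on top; its free end points at the present mark. Push it on its upright sides.
- selector (a joint): Selector angle, rad: 0 at zero (lever points at the dot, by the anticlockwise stop), grows clockwise seen from above; clicks lie 0.5236 apart: click 4 at 2.094, click 6 (last) at 3.142. Spring detents: about 2 N at the push point moves it off a click; past half-way it snaps on to the next by itself. Starts at any click from 1 to 6.
- start_button_top (a point): Centre of the top face of the black round start button, 14 mm radius, 22 mm above the panel, in a metal housing on the panel at controller x = -45, y = -85 mm. It is pressed straight down.
- start_button (a joint): Travel of the start button, m: 0 up, 0.006 fully down; a spring of about 5 N at full travel raises it again.
- tape: Yellow tape measure, 68 x 85 x 34 mm, loose bystander; origin at the centre of its underside.
- block: Wooden sanding block, 66 x 112 x 32 mm, loose bystander; origin at the centre of its underside.
- tape_roll: Roll of masking tape lying flat, 105 mm across, 24 mm high, loose bystander; origin at the centre of its underside.

How it is judged (in metres and radians):
On the way, in this order (a step that is already met when the one before it is completed fails the run):
1. the selector is back at zero (value of joint selector below 0.15 rad), for 0.2 s.
2. the start button is pressed down with the selector at zero (value of joint start_button above 0.0045 m and value of joint selector below 0.15 rad), for 0.05 s.
3. the start button is up again with the selector still at zero (value of joint start_button below 0.0015 m and value of joint selector below 0.15 rad), for 0.1 s.
4. the selector stands at click 4 (value of joint selector between 1.94 and 2.25 rad), for 0.2 s.
At the end, for the whole second after the job is handed in: The selector rests at click 4 (2.094 rad, within 0.155 rad), the start button is up (within 1.5 mm), and the tape measure, sanding block and masking tape are within 20 mm of where they lay (all of step 4 and velocity of joint selector between -0.1 and 0.1 rad/s and value of joint start_button below 0.0015 m and distance of each of tape, block, tape_roll from where it was at the start of the episode below 0.02 m); the robot touches nothing.
It fails at once if the start button is pressed (more than 3 mm) while the selector is off zero (value of joint start_button above 0.003 m and value of joint selector above 0.3 rad).
It fails at once if a bystander is lifted or pushed more than 20 mm (distance of any of tape, block, tape_roll from where it was at the start of the episode above 0.02 m).
It also fails if it takes over 72 s, if anything falls off the work surface, if the arm or the gripper's body presses on something with over 40 N, if the wrist force passes 120 N, or if a joint passes its speed limit or range.

ROBOT

A 6-joint arm with a two-finger parallel gripper is mounted at the origin on a cart in front of the work surface, level with it; the furniture and walls round the work are solid. World frame = base frame: x ahead of the robot, y to its left, z up, the work surface at z = 0. Lengths are in m, angles in degrees, forces in N, time in s.
With the tool pointing down it reaches from about 0.35 to 0.775 m from the base axis. Payload 5.5 kg.
Tool frame: the origin (TCP) lies midway between the tips of the shut fingers; the grasp point (between the pads) lies robot.pinch_z behind it (robot.pinch_z is the distance from the TCP to the grasp point, in m); z points along the fingers, y is the line along which they close (so a half turn about z gives the same grasp; the last joint's range is limited). The gripper opens to 85 mm and grips with 20 to 120 N. Pads are 22 mm wide; open, the fingers measure 114 mm over their backs; the gripper's body (76 mm by 85 mm) begins 54 mm behind the grasp point. The pads swing forward as they close: fully open they stand 13 mm farther back than shut.
Start: joints at [-73.086, 17.945, 2.641, 74.691, 0, 82.002], TCP at [0.242, -0.522, 0.231] pointing down, gripper open.
Joint ranges: [-158.12, 158.12], [-49.38, 96.58], [-58.88, 72.47], [-126.05, 133.96], [-84.25, 85.87], [-180, 180]. Speed limits (degrees/s): [147.25, 147.25, 180, 180, 180, 180].

INTERFACE

Orientations are given as a 3x3 rotation matrix whose columns are the frame's x, y, z axes.
In Python, from rig import robot gives the robot as it stands.
- The arm moves only by the tool arm_command, never from a script. Its argument "moves" is a list of rows, each a list of 2 entries, a list of its own where there are three numbers: the shift along the tool's x, y, z in m, then the turn about the tool's z in degrees. A call has 1 to 12 rows; each row shifts and turns the commanded pose from where the row before left it, along the tool's axes as they then stand; what a row does not reach is not made up. A row lasts 1/8 s, in which the tool goes at most 62.5 mm and 10.7 degrees, less where a joint would pass 70% of its speed; a pose out of reach is approached as far as the arm can. A call with a gripper value outside its range is refused whole. "claw" is the opening in per cent of the stroke, from 0 (shut) to 100 (fully open), set as the call begins (left out, the last holds). The fingers move at their own pace and stop on an object; "grip_force" is the grip in N (left out, the last holds). Time passes only in rows, so rows that do not move let the fingers close. It gives the time, the measured TCP pose, the force, the opening and the grip force at its end, in the units of the state.
- robot.sense(): the state, without advancing time (a new reading comes with each control period).
- robot.grab_frame(name): name is "scene" or "top"; returns a dict with "color" (400x640x3 uint8, blue, green, red), "intrinsics" (3x3 intrinsics, pixels), "dist_coeffs" ([k1, k2, p1, p2, k3] as OpenCV has them; the pictures are not rectified), "position" and "rotation" of the camera in the world. Camera axes: x right, y down, z forward; pixel columns grow to the right and rows downward; lengths in m; the calibration is good to about 2 mm. A picture is of the moment at which its call begins. There is no depth.
- robot.hand_in(): hands the job in; it is judged then, once.
The state is a dict: "t": time; "joint_pos": joint angles; "dq": joint speeds; "tau": joint torques, N m; "position": TCP position; "tool_rot": TCP orientation; "force": force on the tool from outside, world axes, zero at the start; "moment": the same for the moment, N m; "gripper_width": finger opening in m; "grip_force": force on a finger pad.
Only numpy, scipy, OpenCV 4.12 (cv2) and the standard library are available. Lean on these libraries where they do the work, as an engineer would, in place of code of your own. Each camera call takes 0.05 s, during which the arm holds its last target. There are 200 camera calls.

## Working session

There is one attempt and no reset: what is moved stays moved. The work goes in short steps, Python scripts to look and compute and a tool call to move; the robot and the scene stay as the last step left them, time stands still between calls to the robot, and variables do not carry over. Pictures are saved under pics/ and viewed, at most 10 in all, crops included, and the job is handed in when it is done.

Besides the shell and the picture viewer there is one more tool, called after "Call:" by a JSON object that holds its "name" and its "arguments". arm_command: Moves the arm, as the interface text tells. Its arguments: {"type":"object","properties":{"moves":{"type":"array"},"claw":{"type":"number"},"grip_force":{"type":"number"}},"required":["moves"]}

```bash
mkdir -p pics; python3 - <<'E'
from rig import robot
import cv2,numpy as np
np.set_printoptions(precision=4,suppress=True)
for n in("top","scene"):
    f=robot.grab_frame(n);cv2.imwrite(f"pics/{n}0.png",f["color"])
    print(n,f["intrinsics"],f["dist_coeffs"],f["position"],f["rotation"])
s=robot.sense();print(s["t"],s["position"],s["tool_rot"],s["force"],s["gripper_width"],robot.pinch_z)
E
```

```text
top [[410.9786   0.     325.4006]
 [  0.     410.9786 198.1897]
 [  0.       0.       1.    ]] [-0.1099  0.      0.      0.      0.    ] [0.4005 0.1335 0.9486] [[-0.0161 -0.9875  0.1567]
 [-0.9997  0.0189  0.0167]
 [-0.0194 -0.1563 -0.9875]]
scene [[399.1937   0.     318.6742]
 [  0.     399.1937 197.8629]
 [  0.       0.       1.    ]] [0.0049 0.     0.     0.     0.    ] [0.0525 0.5872 0.5991] [[-0.6726 -0.4494  0.588 ]
 [-0.74    0.4158 -0.5287]
 [-0.0069 -0.7907 -0.6122]]
0.1 [ 0.242  -0.5211  0.2305] [[ 0.907   0.4212 -0.0005]
 [ 0.4212 -0.907   0.0016]
 [ 0.0002 -0.0016 -1.    ]] [-0.3946 -0.3752 -0.3656] 0.0854435410136771 0.0187
```

View pics/top0.png

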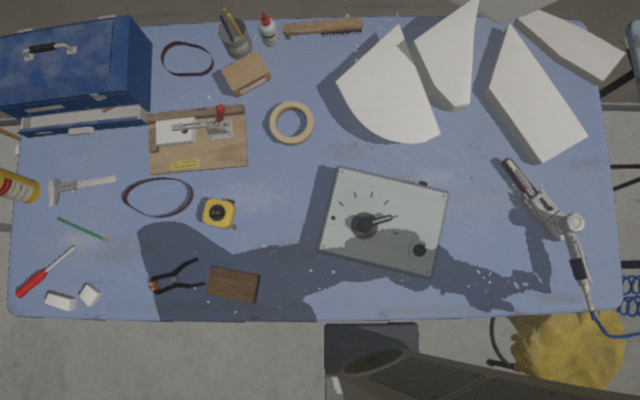

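View pics/scene0.png

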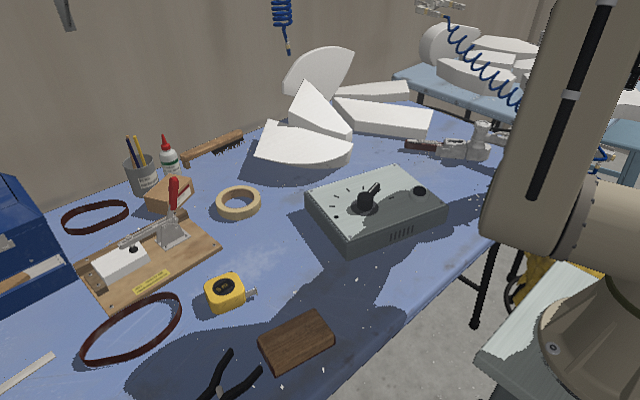

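Top view: the controller panel has corners near (338,168), (448,189), (436,277) and (319,250). The hub is at (365,224), the lever points right to (397,216), the dot is at (333,217) and the button at (419,250). I'll enlarge the area for accurate points.

```bash
python3 - <<'E'
import cv2
a=cv2.imread("pics/top0.png")[155:295,305:465]
a=cv2.resize(a,None,fx=4.2,fy=4.2,interpolation=cv2.INTER_CUBIC)
a=cv2.convertScaleAbs(a,alpha=1.4,beta=10)
for i in range(0,160,20):
    cv2.putText(a,str(305+i),(int(i*4.2),10),0,.4,(0,0,255));cv2.line(a,(int((i+.5)*4.2),12),(int((i+.5)*4.2),20),(0,0,255))
for i in range(0,140,20):
    cv2.putText(a,str(155+i),(0,int(i*4.2)+6),0,.4,(0,0,255));cv2.line(a,(30,int((i+.5)*4.2)),(40,int((i+.5)*4.2)),(0,0,255))
cv2.imwrite("pics/crop0.png",a)
E
```

```text
(no output)
```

View pics/crop0.png

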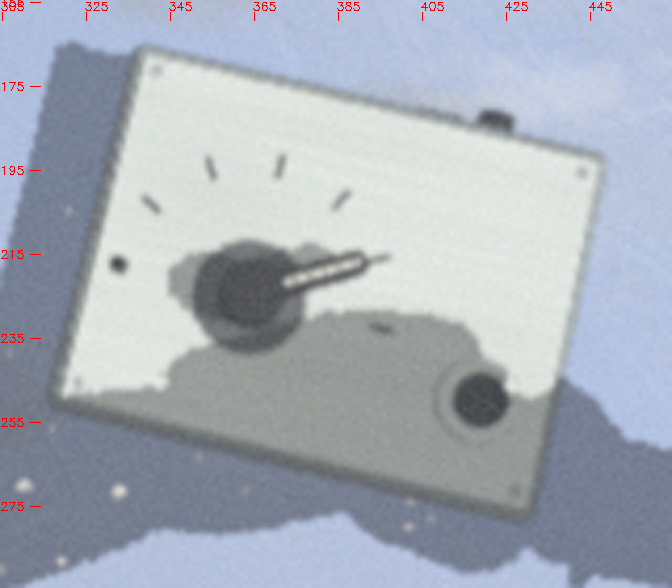

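The crop shows the lever pointing at the fifth bar, crop (377,259), so it stands at click 5. The dot is at crop (118,264), the bars at (152,203), (211,168), (280,166), (342,199) and (381,328), and the button centre at (481,400).

```bash
cat > h.py <<'E'
import numpy as np,cv2
from scipy.optimize import least_squares
from rig import robot
np.set_printoptions(precision=4,suppress=True)
def proj(f,P):
    R=np.array(f["rotation"]).T;t=-R@np.array(f["position"])
    return cv2.projectPoints(np.array(P,float),cv2.Rodrigues(R)[0],t,np.array(f["intrinsics"]),np.array(f["dist_coeffs"]))[0][:,0]
def w(p,c):
    c=np.atleast_2d(c);a=p[2];R=np.array([[np.cos(a),-np.sin(a),0],[np.sin(a),np.cos(a),0],[0,0,1]])
    return c@R.T+[p[0],p[1],0]
def sel(th,r,h): # point at selector angle deg (cw from +y)
    t=np.radians(th);return [-.02+r*np.sin(t),.04+r*np.cos(t),.058+h]
E
python3 - <<'E'
from h import *
f=robot.grab_frame("top")
names=["dot","b1","b2","b3","b4","b6","btn","c1","c2","c3","c4"]
C=[sel(a,.07,0) for a in(0,30,60,90,120,180)]+[[-.045,-.085,.08],[.1,.13,.058],[.1,-.13,.058],[-.1,-.13,.058],[-.1,.13,.058]]
px=np.array([(118,264),(152,203),(211,168),(280,166),(342,199),(381,328),(481,400),(140,48),(602,156),(530,515),(55,398)],float)
px=(px+.5)/4.2-.5+[305,155]
r=least_squares(lambda p:(proj(f,w(p,C))-px).ravel(),[.45,.05,-.2],loss="soft_l1")
p=r.x;print(p[:2],np.degrees(p[2]));print(np.c_[(proj(f,w(p,C))-px)])
np.save("p.npy",p)
print("axis",w(p,[-.02,.04,.058]),"btn",w(p,[-.045,-.085,.08]))
for a in(0,120,150):print(a,w(p,sel(a,.045,.02)),w(p,sel(a,.06,.02)))
s=robot.sense();print(s["joint_pos"],s["t"])
E
```

```text
[0.49   0.0221] -15.279996623356471
[[-0.0935 -0.3586]
 [-0.1124 -0.2013]
 [-0.0105 -0.2313]
 [ 0.0529  0.0127]
 [-0.1655  0.1123]
 [-0.097   0.138 ]
 [ 0.314   0.0801]
 [-0.8196 -3.1394]
 [ 3.1854 -0.6299]
 [ 1.2159  3.0934]
 [-3.2027  1.2185]]
axis [[0.4813 0.0659 0.058 ]] btn [[ 0.4242 -0.0481  0.08  ]]
0 [[0.4931 0.1093 0.078 ]] [[0.4971 0.1238 0.078 ]]
120 [[0.5129 0.034  0.078 ]] [[0.5235 0.0233 0.078 ]]
150 [[0.4927 0.0224 0.078 ]] [[0.4965 0.0079 0.078 ]]
[-73.0866  17.9798   2.5933  74.6897  -0.0008  82.0015] 0.15
```

Call:
{"name": "arm_command", "arguments": {"moves": [[[0.0354,-0.0327,0],0],[[0.0354,-0.0327,0],0],[[0.0354,-0.0327,0],0],[[0.0354,-0.0327,0],0],[[0.0354,-0.0327,0],0],[[0.0354,-0.0327,0],0],[[0.0354,-0.0327,0],0],[[0.0354,-0.0327,0],0],[[0.0354,-0.0327,0],0],[[0.0354,-0.0327,0],0],[[0.0354,-0.0327,0],0],[[0.0354,-0.0327,0],0]], "claw": 0}}

```text
t: 1.65
position: [0.4625, 0.0149, 0.2312]
tool_rot: [[0.907, 0.421, 0.0], [0.421, -0.907, -0.0], [-0.0, 0.0, -1.0]]
force: [0.9, -0.2, -0.8]
gripper_width: -0.0
grip_force: 0.0
```

Call:
{"name": "arm_command", "arguments": {"moves": [[[0,0,0],-10],[[0,0,0],-10],[[0,0,0],-10],[[0,0,0],-10],[[0,0,0],-10],[[0,0,0],-10],[[0,0,0],-10],[[0,0,0],-10],[[0,0,0],0],[[0,0,0],0]]}}

```text
t: 2.9
position: [0.4621, 0.0133, 0.2312]
tool_rot: [[-0.255, 0.967, -0.0], [0.967, 0.255, -0.0], [0.0, -0.0, -1.0]]
force: [0.1, -0.3, 0.1]
gripper_width: -0.0
grip_force: 0.0
```

Call:
{"name": "arm_command", "arguments": {"moves": [[[0,0,0.03],0],[[0,0,0.03],0],[[0,0,0.03],0],[[0,0,0.03],0],[[0,0,0.02],0],[[0,0,0.01],0],[[0,0,0.007],0],[[0,0,0.004],0],[[0,0,0],0]]}}

```text
t: 4.03
position: [0.4625, 0.0132, 0.0705]
tool_rot: [[-0.257, 0.966, 0.001], [0.966, 0.257, -0.0], [-0.0, 0.0, -1.0]]
force: [-0.0, 0.5, -0.5]
gripper_width: 0.0001
grip_force: 0.0
```

```bash
python3 - <<'E'
from h import *
s=robot.sense();print(s["t"],s["position"],s["force"])
f=robot.grab_frame("scene");p=np.load("p.npy");a=f["color"].copy()
P=[sel(t,.07,0) for t in range(0,181,30)]+[[-.045,-.085,.08],[-.02,.04,.089]]
a=cv2.resize(a,None,fx=4,fy=4,interpolation=cv2.INTER_CUBIC)
for q in list(proj(f,w(p,P)))+list(proj(f,[s["position"]])):cv2.circle(a,tuple(int(v) for v in (q+.5)*4),4,(0,0,255),1)
cv2.imwrite("pics/s1.png",a[600:1080,1160:1900])
E
```

```text
4.025 [0.4625 0.0132 0.0705] [-0.0229  0.5418 -0.5417]
```

View pics/s1.png

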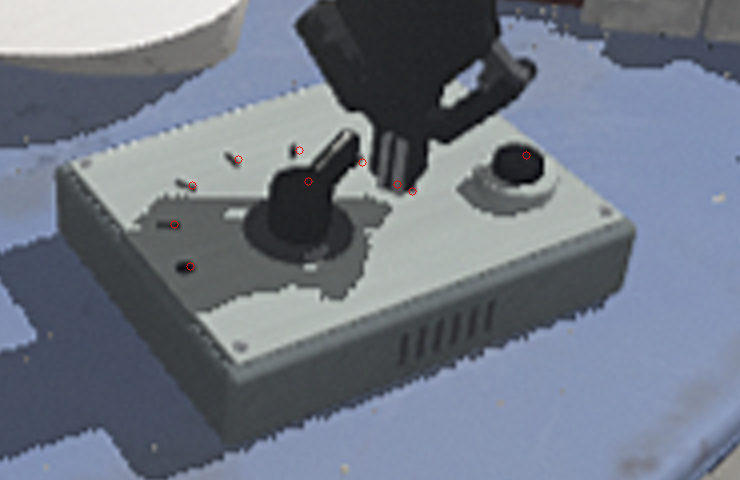

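Scene view: the fingertip at crop (390,185) stands clear on the clockwise side of the lever, whose tip is at (350,135). The overlaid marks fit to within about 1.5 px, all shifted the same way, so the fit is good. Now I push anticlockwise along the arc.

Call:
{"name": "arm_command", "arguments": {"moves": [[[0,0.006,0],0],[[0,0.005,0],0],[[-0.003,0.0083,0],-10],[[-0.003,0.0083,0],-10],[[-0.003,0.0083,0],-10],[[-0.003,0.0083,0],-10],[[0,0,0],0]]}}

```text
t: 4.95
position: [0.5077, 0.0223, 0.0703]
tool_rot: [[-0.817, 0.576, 0.001], [0.576, 0.817, 0.0], [-0.0, 0.0, -1.0]]
force: [1.1, 0.5, -0.3]
gripper_width: 0.0002
grip_force: 0.0
```

```bash
cat >> h.py <<'E'
def rel():
    s=robot.sense();p=np.load("p.npy");R=np.array(s["tool_rot"]);d=w(p,[-.02,.04,.058])[0]-s["position"]
    a=np.degrees(np.arctan2(-R[1,0],-R[0,0]))
    print("t",s["t"],"axis in tool",R.T@d,"tool sel angle",(90+np.degrees(p[2])-a),"F tool",R.T@s["force"],"z",s["position"][2],"J6",s["joint_pos"][5])
E
python3 -c "
from h import *
rel()
f=robot.grab_frame('top');cv2.imwrite('pics/t1.png',cv2.resize(f['color'][155:295,305:465],None,fx=4,fy=4,interpolation=cv2.INTER_CUBIC))"
```

```text
t 4.95 axis in tool [0.0468 0.0204 0.0123] tool sel angle 109.89387291193859 F tool [-0.6062  0.9859  0.2671] z 0.07032952223856916 J6 28.628714379302306
```

View pics/t1.png

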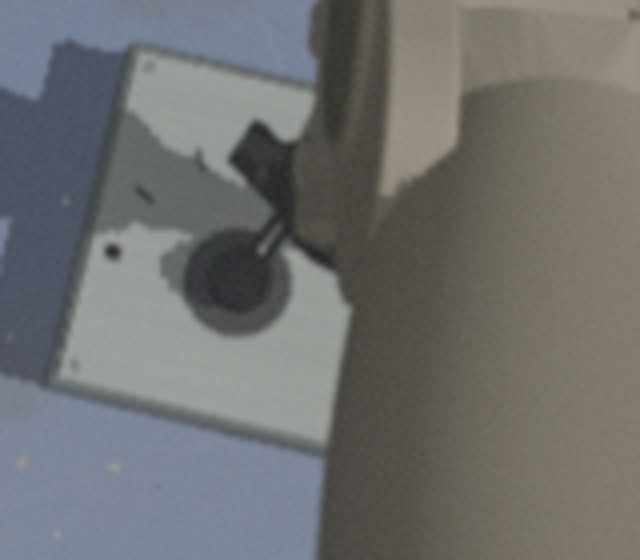

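Top view: the lever has moved to about click 4, its line running from crop (240,280) to (285,215). The arm covers the rest. The arc tracks well, so I carry on.

Call:
{"name": "arm_command", "arguments": {"moves": [[[-0.0029,0.0084,0],-10],[[-0.0029,0.0084,0],-10],[[-0.0029,0.0084,0],-10],[[-0.0029,0.0084,0],-10],[[-0.0029,0.0084,0],-10],[[-0.0029,0.0084,0],-10],[[-0.0029,0.0084,0],-10],[[-0.0029,0.0084,0],-10],[[-0.0029,0.0084,0],-10],[[0,0,0],0],[[0,0,0],0]]}}

```text
t: 6.38
position: [0.5243, 0.092, 0.0702]
tool_rot: [[-0.578, -0.816, -0.0], [-0.816, 0.578, 0.0], [0.0, 0.0, -1.0]]
force: [-0.3, -0.4, 0.7]
gripper_width: 0.0002
grip_force: 0.0
```

```bash
python3 -c "
from h import *
rel()
f=robot.grab_frame('top');cv2.imwrite('pics/t2.png',cv2.resize(f['color'][155:295,305:465],None,fx=4,fy=4,interpolation=cv2.INTER_CUBIC))"
```

```text
t 6.375 axis in tool [0.0461 0.0201 0.0123] tool sel angle 20.037175588536826 F tool [ 0.4612 -0.0007 -0.6801] z 0.0702372479925738 J6 -53.37732648297154
```

View pics/t2.png

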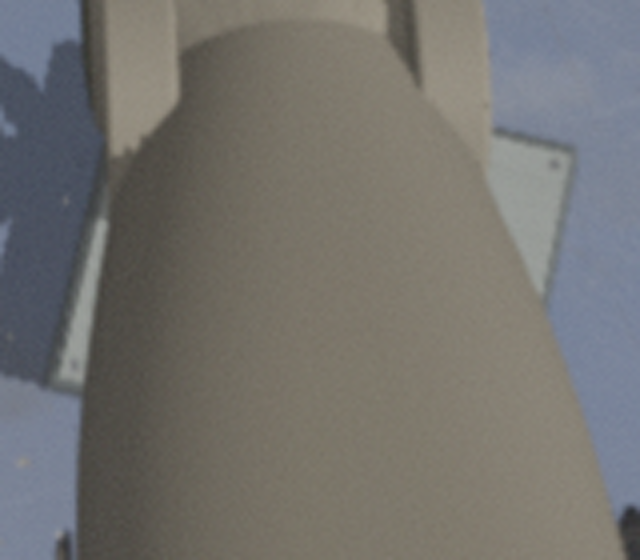

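The arm hides the lever from the top camera, so I go on in small steps and watch the force.

Call:
{"name": "arm_command", "arguments": {"moves": [[[-0.0013,0.0033,0],-4],[[-0.0013,0.0033,0],-4],[[-0.0013,0.0033,0],-4],[[0,0,0],0]]}}

```text
t: 6.92
position: [0.5179, 0.1004, 0.0702]
tool_rot: [[-0.395, -0.919, -0.0], [-0.919, 0.395, 0.0], [0.0, 0.0, -1.0]]
force: [0.0, -0.5, -0.1]
gripper_width: -0.0001
grip_force: 0.0
```

```bash
python3 -c "
from h import *
rel()
f=robot.grab_frame('scene');p=np.load('p.npy')
a=cv2.resize(f['color'],None,fx=4,fy=4,interpolation=cv2.INTER_CUBIC)
cv2.imwrite('pics/s2.png',a[600:1080,1160:1900])"
```

```text
t 6.925 axis in tool [0.0461 0.0201 0.0122] tool sel angle 7.95668395600201 F tool [ 0.4436 -0.2432  0.0745] z 0.07017289271033342 J6 -64.51895584105095
```

View pics/s2.png

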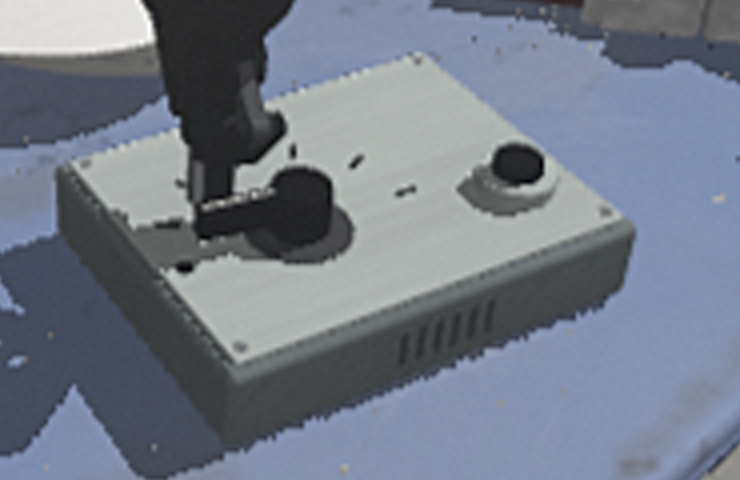

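```bash
python3 -c "
from h import *
f=robot.grab_frame('scene');p=np.load('p.npy')
for a in (0,8,15,22,30): print(a,((proj(f,w(p,[sel(a,.06,.03),sel(a,.017,.03)]))+.5)*4-[1160,600]-[7,3]).round().tolist())"
```

```text
0 [[202.0, 213.0], [274.0, 190.0]]
8 [[195.0, 204.0], [272.0, 187.0]]
15 [[191.0, 196.0], [270.0, 185.0]]
22 [[188.0, 187.0], [269.0, 182.0]]
30 [[187.0, 177.0], [269.0, 180.0]]
```

Scene view: the lever's top line runs from crop (272,190) to about (200,209). Projection puts it within a few degrees of zero. I nudge a little further to feel for the stop.

Call:
{"name": "arm_command", "arguments": {"moves": [[[-0.0007,0.0016,0],-2],[[-0.0007,0.0016,0],-2],[[-0.0007,0.0016,0],-2],[[-0.0007,0.0016,0],-2],[[0,0,0],0],[[0,0,0],0]]}}

```text
t: 7.78
position: [0.513, 0.1054, 0.0703]
tool_rot: [[-0.26, -0.966, -0.0], [-0.966, 0.26, 0.0], [-0.0, 0.0, -1.0]]
force: [-0.0, 0.4, 0.9]
gripper_width: 0.0001
grip_force: 0.0
```

Call:
{"name": "arm_command", "arguments": {"moves": [[[0,0.0015,0],0],[[0,0.0015,0],0],[[0,0,0],0]]}}

```text
t: 8.15
position: [0.5114, 0.1059, 0.0706]
tool_rot: [[-0.261, -0.965, 0.003], [-0.965, 0.261, -0.001], [-0.0, -0.003, -1.0]]
force: [3.8, -2.1, -3.3]
gripper_width: -0.0001
grip_force: 2.5
```

Call:
{"name": "arm_command", "arguments": {"moves": [[[0,0.0015,0],0],[[0,0.0015,0],0],[[0,0,0],0]]}}

```text
t: 8.52
position: [0.5108, 0.1061, 0.0708]
tool_rot: [[-0.261, -0.965, 0.007], [-0.965, 0.261, -0.002], [-0.0, -0.007, -1.0]]
force: [11.0, -3.4, -7.0]
gripper_width: -0.0001
grip_force: 5.3
```

The force has risen to 11 N, so the lever is on the zero stop. I back off and lift.

Call:
{"name": "arm_command", "arguments": {"moves": [[[0,-0.006,0],0],[[0,-0.009,0],0],[[0,0,-0.02],0],[[0,0,-0.03],0],[[0,0,-0.03],0],[[0,0,0],0]]}}

```text
t: 9.28
position: [0.5232, 0.1031, 0.1525]
tool_rot: [[-0.26, -0.966, 0.004], [-0.966, 0.26, 0.0], [-0.001, -0.004, -1.0]]
force: [-0.3, 0.3, -0.4]
gripper_width: -0.0
grip_force: 0.0
```

```bash
python3 -c "
from h import *
rel()
s=robot.sense();p=np.load('p.npy');print(np.array(s['tool_rot']).T@(w(p,[-.045,-.085,.08])[0]-s['position']))"
```

```text
t 9.275 axis in tool [0.047  0.0312 0.0943] tool sel angle -0.1985431749531159 F tool [-0.1879  0.3557  0.3554] z 0.15252031037163596 J6 -72.40139013799623
[0.1718 0.0565 0.0721]
```

Call:
{"name": "arm_command", "arguments": {"moves": [[[0.0344,0.0113,0],0],[[0.0344,0.0113,0],0],[[0.0344,0.0113,0],0],[[0.0344,0.0113,0],0],[[0.0344,0.0113,0],0],[[0,0,0.02],0],[[0,0,0.02],0],[[0,0,0.02],0],[[0,0,0],0]]}}

```text
t: 10.4
position: [0.4201, -0.0477, 0.0882]
tool_rot: [[-0.26, -0.965, -0.005], [-0.965, 0.26, 0.002], [-0.0, 0.005, -1.0]]
force: [0.3, -0.1, 0.6]
gripper_width: -0.0001
grip_force: 0.0
```

```bash
python3 -c "
from h import *
s=robot.sense();p=np.load('p.npy');print(s['position'],np.array(s['tool_rot']).T@(w(p,[-.045,-.085,.08])[0]-s['position']))
f=robot.grab_frame('scene')
a=cv2.resize(f['color'],None,fx=4,fy=4,interpolation=cv2.INTER_CUBIC)
cv2.imwrite('pics/s3.png',a[600:1080,1160:1900])"
```

```text
[ 0.4201 -0.0477  0.0882] [-0.0007 -0.0041  0.0082]
```

View pics/s3.png

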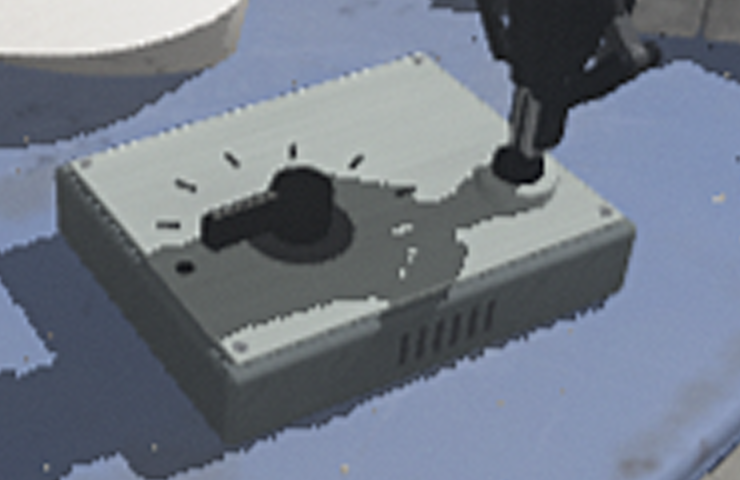

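Scene view: the lever points at the dot, its top end at crop (205,215), matching the zero projection (202,213). The finger is above the button at (520,150). Now I press slowly.

Call:
{"name": "arm_command", "arguments": {"moves": [[[-0.0005,-0.004,0],0],[[0,0,0.003],0],[[0,0,0.003],0],[[0,0,0.002],0],[[0,0,0.002],0],[[0,0,0.002],0],[[0,0,0],0]]}}

```text
t: 11.32
position: [0.4263, -0.0489, 0.0783]
tool_rot: [[-0.26, -0.966, -0.0], [-0.966, 0.26, -0.0], [0.0, 0.0, -1.0]]
force: [-1.4, -0.2, 2.1]
gripper_width: 0.0
grip_force: 1.2
```

Call:
{"name": "arm_command", "arguments": {"moves": [[[0,0,0.001],0],[[0,0,0.001],0],[[0,0,0],0]]}}

```text
t: 11.7
position: [0.4263, -0.0489, 0.0763]
tool_rot: [[-0.26, -0.966, -0.0], [-0.966, 0.26, -0.0], [0.0, 0.0, -1.0]]
force: [-1.3, 0.8, 3.1]
gripper_width: 0.0002
grip_force: 1.7
```

Call:
{"name": "arm_command", "arguments": {"moves": [[[0,0,0.001],0],[[0,0,0.001],0],[[0,0,0.001],0],[[0,0,0],0]]}}

```text
t: 12.2
position: [0.4264, -0.049, 0.0739]
tool_rot: [[-0.26, -0.966, 0.0], [-0.966, 0.26, -0.0], [0.0, -0.0, -1.0]]
force: [-3.9, 1.0, 11.1]
gripper_width: -0.0001
grip_force: 5.6
```

Call:
{"name": "arm_command", "arguments": {"moves": [[[0,0,0.001],0],[[0,0,0.001],0],[[0,0,0],0]]}}

```text
t: 12.58
position: [0.4265, -0.049, 0.0736]
tool_rot: [[-0.26, -0.966, 0.001], [-0.966, 0.26, -0.001], [0.0, -0.001, -1.0]]
force: [-9.5, 2.6, 27.8]
gripper_width: -0.0004
grip_force: 14.2
```

The button is fully down: about 0.8 N/mm of spring, then a hard stop 6 mm below the rest height. I let it up and lift clear.

Call:
{"name": "arm_command", "arguments": {"moves": [[[0,0,-0.004],0],[[0,0,-0.004],0],[[0,0,-0.01],0],[[0,0,-0.03],0],[[0,0,-0.03],0],[[0,0,0],0],[[0,0,0],0]]}}

```text
t: 13.45
position: [0.4262, -0.0489, 0.1488]
tool_rot: [[-0.26, -0.966, -0.0], [-0.966, 0.26, 0.0], [0.0, 0.0, -1.0]]
force: [0.4, 0.9, -0.2]
gripper_width: -0.0003
grip_force: 0.0
```

```bash
python3 -c "
from h import *
rel()"
```

```text
t 13.45 axis in tool [-0.1252 -0.0233  0.0908] tool sel angle -0.19058641012752275 F tool [-1.0083 -0.1598  0.1896] z 0.1488151604564202 J6 -92.20021338604907
```

Call:
{"name": "arm_command", "arguments": {"moves": [[[-0.0342,0.002,0],0],[[-0.0342,0.002,0],0],[[-0.0342,0.002,0],0],[[-0.0342,0.002,0],0],[[-0.0342,0.002,0],0],[[0,0,0],0],[[0,0,0.03],0],[[0,0,0.025],0],[[0,0,0.015],0],[[0,0,0.0085],0],[[0,0,0],0]]}}

```text
t: 14.82
position: [0.461, 0.1185, 0.0704]
tool_rot: [[-0.261, -0.965, -0.001], [-0.965, 0.261, -0.0], [0.0, 0.001, -1.0]]
force: [0.5, 0.1, 0.5]
gripper_width: -0.0
grip_force: 0.0
```

```bash
python3 -c "
from h import *
rel()"
```

```text
t 14.825 axis in tool [ 0.0454 -0.0333  0.0124] tool sel angle -0.16608888998793248 F tool [-0.2016 -0.4471 -0.4779] z 0.07044525408022027 J6 -70.14476707355398
```

Call:
{"name": "arm_command", "arguments": {"moves": [[[0,-0.007,0],0],[[0,-0.0075,0],0],[[-0.0026,-0.0082,0],10],[[-0.0026,-0.0082,0],10],[[-0.0026,-0.0082,0],10],[[-0.0026,-0.0082,0],10],[[-0.0026,-0.0082,0],10],[[-0.0026,-0.0082,0],10],[[-0.0026,-0.0082,0],10],[[-0.0026,-0.0082,0],10],[[0,0,0],0],[[0,0,0],0]]}}

```text
t: 16.32
position: [0.5292, 0.0809, 0.071]
tool_rot: [[-0.996, 0.086, 0.001], [0.086, 0.996, -0.0], [-0.001, -0.0, -1.0]]
force: [-0.7, -0.2, -0.4]
gripper_width: 0.0002
grip_force: 0.0
```

```bash
python3 -c "
from h import *
rel()
f=robot.grab_frame('scene')
a=cv2.resize(f['color'],None,fx=4,fy=4,interpolation=cv2.INTER_CUBIC)
cv2.imwrite('pics/s4.png',a[600:1080,1160:1900]);p=np.load('p.npy')
for a in (60,75,90,105,120,135,150): print(a,((proj(f,w(p,[sel(a,.06,.03),sel(a,.017,.03)]))+.5)*4-[1160,600]-[7,3]).round().tolist())"
```

```text
t 16.325 axis in tool [ 0.0465 -0.019   0.013 ] tool sel angle 79.65342082048981 F tool [ 0.6803 -0.2122  0.4111] z 0.07103774597848642 J6 5.034196436359633
60 [[203.0, 144.0], [273.0, 170.0]]
75 [[220.0, 131.0], [278.0, 166.0]]
90 [[243.0, 122.0], [284.0, 163.0]]
105 [[269.0, 116.0], [292.0, 162.0]]
120 [[297.0, 115.0], [300.0, 161.0]]
135 [[325.0, 118.0], [308.0, 162.0]]
150 [[352.0, 125.0], [316.0, 164.0]]
```

View pics/s4.png

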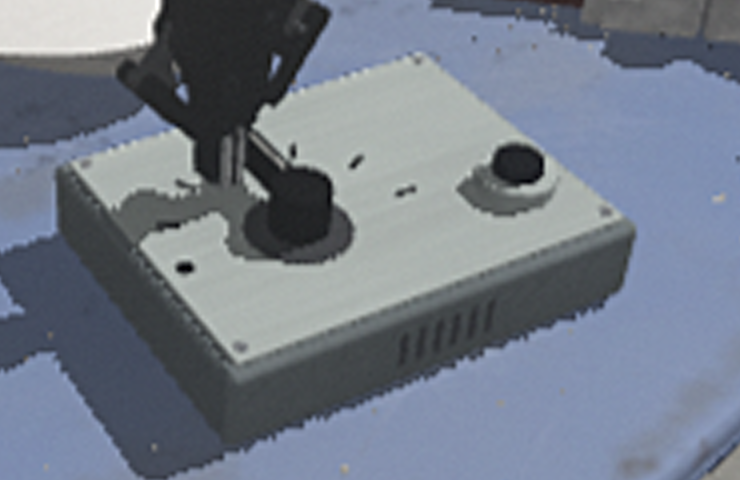

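Scene view: the lever's line runs from crop (288,168) towards (250,130), which is click 3 (90°), with the finger just behind it. Next are slow steps to just past halfway.

Call:
{"name": "arm_command", "arguments": {"moves": [[[-0.0012,-0.0033,0],4],[[-0.0012,-0.0033,0],4],[[-0.0012,-0.0033,0],4],[[-0.0012,-0.0033,0],4],[[-0.0006,-0.0016,0],2],[[-0.0006,-0.0016,0],2],[[-0.0006,-0.0016,0],2],[[-0.0006,-0.0016,0],2],[[0,0,0],0]]}}

```text
t: 17.5
position: [0.5306, 0.0598, 0.0708]
tool_rot: [[-0.874, 0.487, 0.0], [0.487, 0.874, -0.001], [-0.001, -0.001, -1.0]]
force: [0.1, 0.3, 1.0]
gripper_width: -0.0003
grip_force: 0.0
```

```bash
python3 -c "
from h import *
rel()"
```

```text
t 17.5 axis in tool [ 0.0461 -0.0186  0.0128] tool sel angle 103.84623254073377 F tool [ 0.074   0.3291 -0.9579] z 0.0708002146485622 J6 26.961599344905846
```

Call:
{"name": "arm_command", "arguments": {"moves": [[[-0.0006,-0.0016,0],2],[[-0.0006,-0.0016,0],2],[[-0.0006,-0.0016,0],2],[[-0.0006,-0.0016,0],2],[[0,0,0],0],[[0,0,0],0]]}}

```text
t: 18.25
position: [0.5291, 0.0535, 0.0708]
tool_rot: [[-0.798, 0.603, -0.0], [0.603, 0.798, -0.0], [-0.0, -0.0, -1.0]]
force: [0.2, -0.4, 0.6]
gripper_width: -0.0001
grip_force: 0.0
```

Call:
{"name": "arm_command", "arguments": {"moves": [[[0,0.007,0],0],[[0,0.008,0],0],[[0,0,-0.02],0],[[0,0,-0.03],0],[[0,0,-0.04],0],[[0,0,0],0]]}}

```text
t: 19.0
position: [0.5409, 0.066, 0.1642]
tool_rot: [[-0.798, 0.603, 0.007], [0.603, 0.798, -0.0], [-0.006, 0.004, -1.0]]
force: [0.5, -0.5, -0.1]
gripper_width: -0.0004
grip_force: 0.0
```

```bash
python3 -c "
from h import *
rel()
f=robot.grab_frame('scene')
a=cv2.resize(f['color'],None,fx=4,fy=4,interpolation=cv2.INTER_CUBIC)
cv2.imwrite('pics/s5.png',a[600:1080,1160:1900])"
```

```text
t 19.0 axis in tool [ 0.0482 -0.0364  0.1058] tool sel angle 111.77112583283281 F tool [-0.644  -0.1069  0.1049] z 0.1642336642502426 J6 35.568401736930376
```

View pics/s5.png

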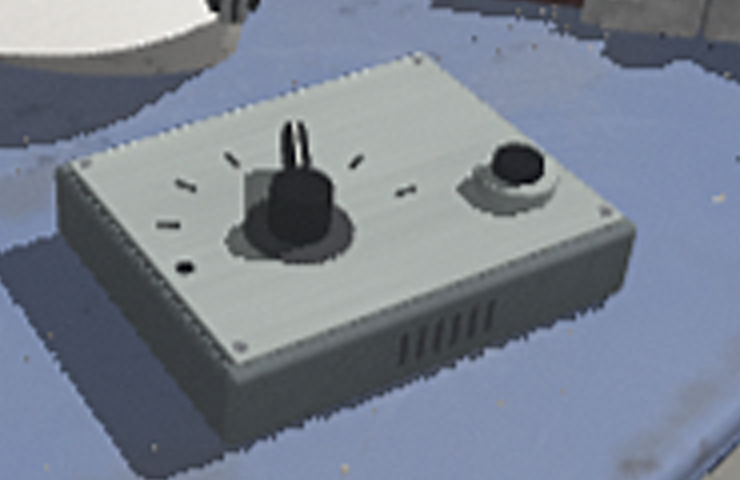

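Scene view: the lever's white line runs from (300,165) to (297,122), which matches the click 4 projection, (300,161) to (297,115). The fourth bar is hidden behind the lever and bars 5 and 6 show at (357,160) and (405,190). The button is up and the arm is clear, so I hand in.

```bash
python3 -c "
from rig import robot
print(robot.hand_in())"
```

```text
the job is handed in; nothing more can be done
None
```

The job is handed in, but no verdict came back: I pushed the lever to the zero stop, pressed the start button fully down and released it, then pushed the lever to click 4, which the last picture shows with the button up and the arm clear; I didn't check the bystanders in a final picture, but the arm's path kept away from them.

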